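# Shut the tube box and tuck its flap

### The job

Close the small grey tube box: fold its raised white flap over with your fingertips and press it down, then push it along by its rib until its front edge is tucked fully home beneath the steel lip, so that it stays shut by itself. Only push and press: do not pinch or lift anything, leave the box standing where it is (a slight shift does not matter), and leave the label roll, stapler and note block alone. Finish clear of it all.

Things in the scene. Friction and masses are not known exactly. Their poses are not given: they have to be found in the camera images.
- case: open grey tube box, loose, weighted (2 kg), 158 (x) x 140 (y) x 60 mm high. Origin: centre of its underside; z up; +x = from hinge side to lip side, the way the flap is folded and then pushed; y along the hinge. Side walls (inner faces y = +-64 mm) and front wall (x = 74 to 79 mm) are 60 mm high, back wall (x = -79 to -74) 42 mm. Three tubes fixed inside lie below z = 32 mm
- hinge_pin (a point): middle of the flap's hinge pin, which runs along the box's y, at box x = -60 mm + flap_slide, z = 51.5 mm; it moves with flap_slide but does not turn with the flap; axes as the box
- flap (a joint): angle (rad) of the white flap: 0 = folded flat into the box, outer face up at box z = 53 mm; pi/2 = upright; more = leaning back from the lip (stop 2.3). Rigid plate, 118 mm wide, 3 mm thick, free edge 107 mm from the pin. A weak spring and friction (up to 0.13 N m; about 2 N at 60 mm from the pin) raise it if let go untucked; tucked it rests on the lip's underside at about 0.03
- flap_slide (a joint): travel (m) of the hinge pin in its slots towards the lip (box +x): 0 = back, 0.024 = fully home, limits. About 2.5 N moves it, it stays where left. At 0 the folded flap's edge is 10 mm short of the lip's straight part and 3 mm clear of its flared mouth, so fold the flap while this is below 0.003, then push it home; fully home the edge is 14 mm under the lip
- rib_foot (a point): foot of the flap's thumb rib, on the rib's hinge side, mid width, on the flap's outer face (the upper one once folded), 74 mm from the hinge pin. The rib is 7 mm thick (74 to 81 mm from the pin), 70 mm long along the hinge, 8 mm high; push its hinge-side face towards the lip. Axes: x from hinge to free edge, z out of the outer face
- lip_edge (a point): middle of the inner edge of the fixed steel lip's straight part (box x = 57 mm, z = 57 mm); axes as the box. The lip, 94 mm wide, reaches from there to the front wall, underside at box z = 57 mm, top 60 mm; its mouth flares upward from here back to box x = 50 mm (highest z = 65 mm)
- flap_edge (a point): middle of the flap's free edge, 107 mm from the hinge pin, mid thickness; same axes as rib_foot
- label_roll: bystander: white roll of labels lying flat, 84 mm diameter, 38 mm high; origin at the centre of its underside
- stapler_1: bystander: desk stapler, 134 x 34 x 49 mm, long along its x; origin at the centre of its underside
- note_block_1: bystander: block of sticky notes, 76 x 76 x 22 mm; origin at the centre of its underside
Not all that is in view belongs to the job. There is more than one size of the case; the job needs the smaller.

How it is judged:
On the way:
1. the flap is folded over, not yet pushed in (value of joint flap below 0.2 rad and value of joint flap_slide below 0.012 m).
At the end, for the whole second after the job is handed in: the flap lies folded (within 0.07 rad of flat) with its edge at least 7 mm under the lip (slide beyond 18 of 24 mm) and stays so; the box stands flat, within 50 mm of its place; label roll, stapler and note block within 30 mm of theirs (value of joint flap below 0.07 rad and value of joint flap_slide above 0.018 m and z of flap_edge in the frame of case below 0.0585 m and x of flap_edge in the frame of lip_edge above 0.007 m and angle between case's own z axis and vertical below 0.05 rad and height (world z) of case below 0.006 m and linear speed of case below 0.02 m/s and distance of case from where it was at the start of the episode below 0.05 m and distance of each of label_roll, stapler_1, note_block_1 from where it was at the start of the episode below 0.03 m); the robot touches nothing.
It fails at once if the box is lifted or tipped (height (world z) of case above 0.012 m or angle between case's own z axis and vertical above 0.12 rad).
It fails at once if the box is shoved more than 50 mm away (distance of case from where it was at the start of the episode above 0.05 m).
It fails at once if a bystander is lifted (height (world z) of any of label_roll, stapler_1, note_block_1 above 0.015 m).
It fails at once if a bystander is pushed more than 30 mm (distance of any of label_roll, stapler_1, note_block_1 from where it was at the start of the episode above 0.03 m).
It also fails if it takes over 38 s, if anything falls off the work surface, if the arm or the gripper's body presses on something with over 40 N, if the wrist force passes 120 N, or if a joint passes its speed limit or range.

### The arm

A 6-joint arm with a two-finger parallel gripper is mounted at the origin on a cart in front of the work surface, level with it; the furniture and walls round the work are solid. World frame = base frame: x ahead of the robot, y to its left, z up, the work surface at z = 0. Lengths are in m, angles in rad, forces in N, time in s.
With the tool pointing down it reaches from about 0.25 to 0.775 m from the base axis. Payload 4 kg.
Tool frame: the origin (TCP) lies at the centre of the arm's flange, where the gripper is bolted on; the fingertips stand ahead of it and the grasp point (between the pads) lies 180 mm ahead of it (robot.tcp_to_tips is the z of the fingertips in the tool frame, in m); z points along the fingers, y is the direction in which the jaws open and shut (so a half turn about z gives the same grasp; the last joint's range is limited). The gripper opens to 94 mm and grips with 3 to 60 N. Pads are 16 mm wide; open, the fingers measure 119 mm over their backs; the gripper's body (75 mm by 177 mm) begins 78 mm behind the grasp point.
Start: joints at [1.1, 0.087, 1.371, -0, 1.684, -0.103], TCP at [0.198, 0.513, 0.405] pointing down, gripper open.
Joint ranges: [-3.1, 3.1], [-0.76, 2.03], [0.27, 2.55], [-1.08, 4.22], [0.17, 2.65], [-2.57, 2.57]. Speed limits (rad/s): [2.79, 2.79, 3.14, 3.14, 3.14, 3.14].

### API

Orientations are given as [roll, pitch, yaw] about the fixed x, y, z axes, in that order (R = Rz(yaw) Ry(pitch) Rx(roll)).
In Python, from bench import robot gives the robot as it stands.
- The arm moves only by the tool move_arm, never from a script. Its argument "increments" is a list that holds one entry, the list of rows, each a list of 7 numbers: the opening, from 0 (shut) to 1 (fully open), then the shift along the tool's x, y, z as a fraction of full scale, then the turn, a rotation vector about the tool's x, y, z as a fraction of full scale. In form: [[[jaw, dx, dy, dz, rx, ry, rz], ...]]. A call has 1 to 8 rows; each row is the pose to reach, as a shift and turn from the pose commanded when the call began, along the tool's axes at that moment; what a row does not reach only later rows make up. Full scale, the value 1, is 0.1 m for a shift and pi/2 rad for a turn. A row lasts 1/12 s, in which the tool goes at most 41.7 mm and 7.16 degrees, less where a joint would pass 70% of its speed; a pose out of reach is approached as far as the arm can. A call with a number of a shift or a turn outside -1 to 1 is refused whole. A call with a gripper value outside its range is refused whole. The fingers move at their own pace and stop on an object; the grip force is fixed at half the most. Time passes only in rows, so rows that repeat a pose let the fingers close. It gives the time, the measured TCP pose, the force and the opening at its end, in the units of the state.
- robot.get_obs(): the state, without advancing time (a new reading comes with each control period).
- robot.snapshot(name): name is "scene" or "side" or "wrist"; returns (picture, depth): 384x512x3 uint8, red, green, blue; 384x512 float32, m along the optical axis (not along the pixel's ray), 0 where there is no reading.
- robot.camera_params(name): a dict with "mtx" (3x3 intrinsics, pixels), "R" (3x3) and "t" (3): a world point X has camera coordinates R X + t. Camera axes: x right, y down, z forward; pixel columns grow to the right and rows downward; lengths in m; the calibration is good to about 2 mm. A picture is of the moment at which its call begins: read the wrist's pose just before it. camera_params takes no time and is no camera call; for the wrist camera it gives the pose at the moment of the call.
- robot.close_job(): hands the job in, once; it reports no verdict.
The state is a dict: "time": time; "joint_positions": joint angles; "qvel": joint speeds; "joint_torque": joint torques, N m; "tool_pos": TCP position; "ee_rot": TCP orientation; "wrist_force": force on the tool from outside, world axes, zero at the start; "wrist_torque": the same for the moment, N m; "width": finger opening in m.
Only numpy, scipy, OpenCV 4.12 (cv2) and the standard library are available. Lean on these libraries where they do the work, as an engineer would, in place of code of your own. Each camera call takes 0.05 s, during which the arm holds its last target.

## Working session

There is one attempt and no reset: what is moved stays moved. The work goes in short steps, Python scripts to look and compute and a tool call to move; the robot and the scene stay as the last step left them, time stands still between calls to the robot, and variables do not carry over. Pictures are saved under pics/ and viewed, and the job is handed in when it is done.

Besides the shell and the picture viewer there is one more tool, called as a command line: name --argument value ..., lists and objects as JSON in quotes. move_arm: Moves the arm, as the interface text tells. Its arguments: {"type":"object","properties":{"increments":{"type":"array","items":{"type":"array","items":{"type":"array","items":{"type":"number","minimum":-1,"maximum":1}}}}},"required":["increments"]}

```bash
mkdir -p pics; ls
cat > h.py <<'E'
import numpy as np, cv2
from bench import robot
def snap(n,tag):
    P=robot.camera_params(n); im,d=robot.snapshot(n)
    cv2.imwrite(f'pics/{tag}.png',im[:,:,::-1]); np.savez(f'pics/{tag}.npz',im=im,d=d,K=P['mtx'],R=P['R'],t=P['t'])
    return im,d,P
def load(tag):
    z=np.load(f'pics/{tag}.npz'); return z
def pt(z,u,v):  # depth point
    d=z['d'][v,u]; K=z['K']; c=np.array([(u-K[0,2])/K[0,0]*d,(v-K[1,2])/K[1,1]*d,d]); return z['R'].T@(c-z['t'])
def cloud(z):
    d=z['d'];K=z['K'];v,u=np.indices(d.shape)
    c=np.stack([(u-K[0,2])/K[0,0]*d,(v-K[1,2])/K[1,1]*d,d],-1); return (c-z['t'])@z['R']
def ray(z,u,v,h):
    K=z['K'];r=z['R'].T@np.array([(u-K[0,2])/K[0,0],(v-K[1,2])/K[1,1],1]);o=-z['R'].T@z['t'];return o+r*(h-o[2])/r[2]
def proj(z,X):
    c=z['R']@np.asarray(X)+z['t'];p=z['K']@c;return p[:2]/p[2]
E
python3 - <<'E'
from h import *
o=robot.get_obs(); print(o, robot.tcp_to_tips)
for n in ['scene','side','wrist']:
    snap(n,n+'0')
a=[cv2.imread(f'pics/{n}0.png') for n in ['scene','side','wrist']]
E
```

```text
pics
{'time': 0.0, 'joint_positions': array([ 1.09988486e+00,  8.79695101e-02,  1.37221655e+00,  3.71514472e-05,
        1.68359385e+00, -1.03096839e-01]), 'qvel': array([-6.92884392e-05, -2.23590274e-04,  6.41210949e-04, -1.47107471e-03,
        8.68488594e-04, -9.84664008e-04]), 'joint_torque': array([-6.64725194e-04, -3.40189183e+01, -3.02422822e+01,  7.18023512e-02,
        3.30772146e-02, -1.96673295e-04]), 'tool_pos': array([0.19771868, 0.51312377, 0.40351489]), 'ee_rot': array([-3.13942080e+00, -2.61828855e-04,  2.77378188e+00]), 'wrist_force': array([ 0.31462506, -0.34906298,  0.53848381]), 'wrist_torque': array([ 0.01907162, -0.05396389, -0.06278119]), 'width': 0.09406733532737394} 0.1992
```

View pics/scene0.png

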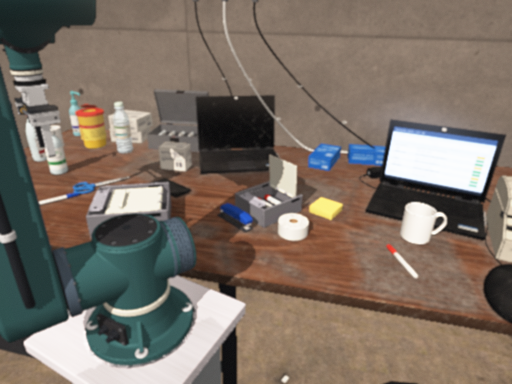

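View pics/side0.png

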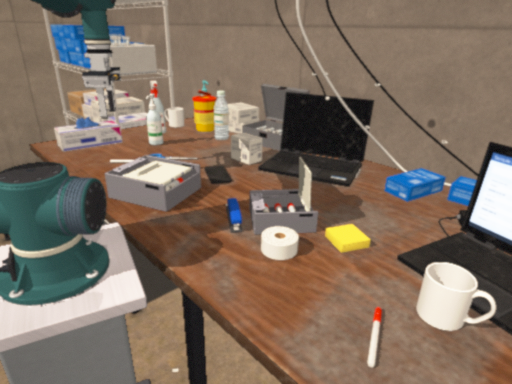

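View pics/wrist0.png

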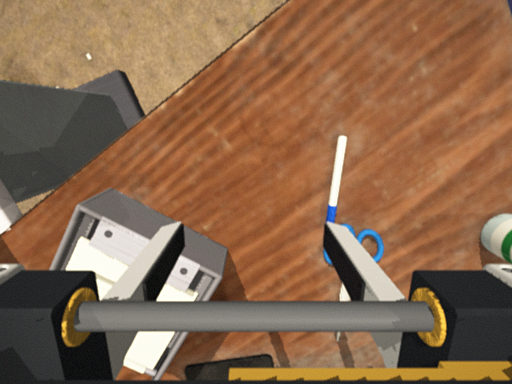

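Candidates for the case: grey box with raised white flap at scene (272,203) / side (284,210); a bigger grey box at scene (130,205), whose lid is already folded; a grey open case at the back, scene (180,115). I choose the first, and check it in a crop.

Run:
```python
from h import *
a=cv2.resize(cv2.imread('pics/scene0.png')[140:250,205:355],None,fx=4,fy=4,interpolation=2)
b=cv2.resize(cv2.imread('pics/side0.png')[145:270,215:375],None,fx=4,fy=4,interpolation=2)
cv2.imwrite('pics/c_scene.png',a);cv2.imwrite('pics/c_side.png',b)
for tag in ['scene0','side0']:
    z=load(tag); C=cloud(z); ok=z['d']>0
    print(tag, -z['R'].T@z['t'])
    hsv=cv2.cvtColor(z['im'],cv2.COLOR_RGB2HSV)
    for pts in ([(272,203),(287,175),(292,225),(325,208),(236,216),(130,205)] if tag=='scene0' else [(284,210),(305,185),(280,238),(347,235),(234,215),(150,180)]):
        print(pts, pt(z,*pts).round(3), hsv[pts[1],pts[0]])
```

```text
scene0 [-0.38084148 -0.4609044   0.57597793]
(272, 203) [ 0.564 -0.02   0.013] [ 15  31 147]
(287, 175) [ 0.581 -0.059  0.114] [ 22  25 232]
(292, 225) [ 0.435 -0.144  0.038] [ 21  10 250]
(325, 208) [ 0.604 -0.183  0.021] [ 27 118 252]
(236, 216) [0.4   0.015 0.038] [111 204  90]
(130, 205) [0.256 0.278 0.07 ] [ 21  14 247]
side0 [ 0.07579384 -0.72778108  0.46704769]
(284, 210) [0.568 0.015 0.005] [170  12  63]
(305, 185) [ 0.578 -0.057  0.108] [ 22  47 213]
(280, 238) [ 0.467 -0.127  0.021] [ 15  64 220]
(347, 235) [ 0.619 -0.184  0.02 ] [ 28 178 253]
(234, 215) [ 0.401 -0.013  0.042] [108 217 214]
(150, 180) [0.253 0.233 0.068] [ 23  26 247]
```

View pics/c_scene.png

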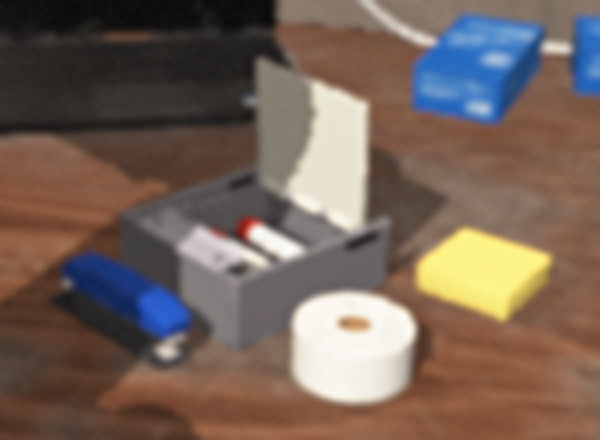

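View pics/c_side.png

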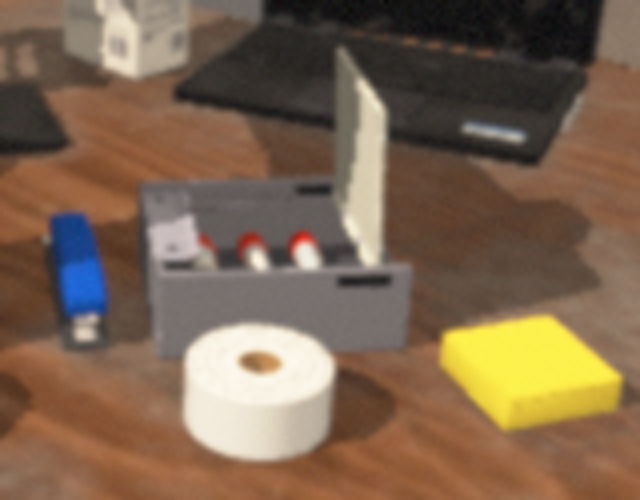

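The crop shows the open grey case with three red-capped tubes, a raised plain flap on the far side, and the lip (light tab) on the near-left side by the stapler. Now a rough pose from depth, then a wrist look.

Run:
```python
from h import *
for tag in ['scene0','side0']:
    z=load(tag); C=cloud(z)
    m=(C[...,2]>0.048)&(C[...,2]<0.063)&(C[...,0]>0.42)&(C[...,0]<0.72)&(C[...,1]>-0.16)&(C[...,1]<0.12)
    p=C[m][:,:2].astype(np.float32); r=cv2.minAreaRect(p); print(tag,len(p),r,cv2.boxPoints(r).round(3).tolist())
    m=(C[...,2]>0.068)&(C[...,2]<0.2)&(C[...,0]>0.42)&(C[...,0]<0.72)&(C[...,1]>-0.2)&(C[...,1]<0.12)
    q=C[m]; print('flap',len(q),q.min(0),q.max(0)); c=q.mean(0); u,s,v=np.linalg.svd(q-c); print(c,v[2],s, 'tilt',v[2])
z=load('wrist0');print('cam wrist',-z['R'].T@z['t'],z['R'], z['K'])
```

```text
scene0 667 ((0.5138720870018005, -0.010969556868076324), (0.14138558506965637, 0.19931234419345856), 68.44220733642578) [[0.39500001072883606, -0.03999999910593033], [0.5809999704360962, -0.11299999803304672], [0.6330000162124634, 0.017999999225139618], [0.44699999690055847, 0.09099999815225601]]
flap 710 [ 0.56149923 -0.09454724  0.06809483] [0.61133979 0.01798686 0.15831912]
[ 0.58616678 -0.04020431  0.11362459] [-0.92879074  0.36663745 -0.0540809 ] [0.93001414 0.69709494 0.03577404] tilt [-0.92879074  0.36663745 -0.0540809 ]
side0 732 ((0.5340813994407654, -0.019466206431388855), (0.14266489446163177, 0.15706473588943481), 68.16548919677734) [[0.4350000023841858, -0.0560000017285347], [0.5799999833106995, -0.11500000208616257], [0.6340000033378601, 0.017999999225139618], [0.4880000054836273, 0.07599999755620956]]
flap 400 [ 0.56231056 -0.09616858  0.06813087] [0.60689996 0.01587079 0.1566279 ]
[ 0.58291792 -0.04624019  0.11534437] [-0.93059862  0.36287109 -0.0480706 ] [0.71091252 0.52613901 0.01287748] tilt [-0.93059862  0.36287109 -0.0480706 ]
cam wrist [0.12459591 0.54149163 0.3837858 ] [[ 0.36009225  0.93291402 -0.00223719]
 [ 0.89851343 -0.34616687  0.26989278]
 [ 0.25101231 -0.09919644 -0.96288778]] [[286.74916157   0.         253.45816035]
 [  0.         286.74916157 194.17535643]
 [  0.           0.           1.        ]]
```

Run:
```python
from h import *
for tag in ['scene0','side0']:
    z=load(tag); C=cloud(z)
    for x in np.arange(0.2,0.9,0.1):
        print(tag,round(x,1),[ (lambda q: round(float(q.max()),2) if q.size else None)(C[...,2][(abs(C[...,0]-x)<.05)&(abs(C[...,1]-y)<.05)&(z['d']>0)]) for y in np.arange(0.6,-0.31,-0.1)])
```

```text
scene0 0.2 [0.47, 0.49, 0.5, 0.52, 0.08, None, 0.0, 0.0, 0.0, 0.0]
scene0 0.3 [0.01, 0.0, 0.09, 0.08, 0.08, 0.0, 0.0, 0.0, 0.0, 0.0]
scene0 0.4 [0.01, 0.0, 0.08, 0.08, 0.06, 0.05, 0.06, 0.06, 0.04, 0.0]
scene0 0.5 [0.01, 0.01, 0.01, 0.01, 0.0, 0.06, 0.06, 0.06, 0.04, 0.0]
scene0 0.6 [0.0, 0.09, 0.09, 0.01, 0.0, 0.0, 0.16, 0.16, 0.02, 0.0]
scene0 0.7 [0.0, 0.09, 0.59, 0.6, 0.56, 0.0, 0.0, 0.02, 0.02, 0.02]
scene0 0.8 [0.07, 0.24, 0.47, 0.02, 0.6, 0.52, 0.35, 0.0, 0.0, 0.02]
side0 0.2 [0.34, 0.53, 0.53, 0.52, 0.08, 0.0, 0.0, 0.0, 0.0, -0.0]
side0 0.3 [0.34, 0.53, 0.08, 0.08, 0.08, 0.0, 0.0, 0.0, 0.0, 0.0]
side0 0.4 [0.01, -0.0, -0.0, 0.08, 0.05, 0.05, 0.06, 0.06, 0.04, 0.0]
side0 0.5 [0.0, 0.0, 0.01, 0.01, 0.0, 0.06, 0.06, 0.06, 0.04, 0.0]
side0 0.6 [-0.0, 0.09, 0.09, 0.01, 0.0, -0.72, 0.16, 0.16, 0.02, 0.0]
side0 0.7 [-0.0, 0.09, 0.54, 0.54, 0.53, -0.0, -0.0, 0.02, 0.02, 0.02]
side0 0.8 [0.07, 0.23, 0.47, 0.02, 0.54, 0.52, 0.35, -0.0, -0.0, 0.02]
```

move_arm --increments '[[[0,0,0,-0.4,0,0,0],[0,-0.3,-0.2,-0.7,0,0,0],[0,-0.6,-0.4,-0.7,0,0,0],[0,-1,-0.66,-0.7,0,0,0],[0,-1,-0.66,-0.7,0,0,0]]]'

```text
time: 0.57
tool_pos: [0.2696, 0.4122, 0.4758]
ee_rot: [3.141, 0.003, 2.768]
wrist_force: [-0.0, -0.5, 0.2]
width: 0.064
```

move_arm --increments '[[[0,-0.45,-0.32,0,0,0,0],[0,-0.92,-0.64,0,0,0,0],[0,-0.92,-0.64,0,0,0,0]]]'

```text
time: 0.82
tool_pos: [0.331, 0.3211, 0.4742]
ee_rot: [-3.141, 0.0, 2.773]
wrist_force: [-0.1, -0.4, 0.1]
width: 0.0439
```

move_arm --increments '[[[0,-0.45,-0.32,0,0,0,0],[0,-0.92,-0.64,0,0,0,0],[0,-0.92,-0.64,0,0,0,0]]]'

```text
time: 1.07
tool_pos: [0.394, 0.2279, 0.4742]
ee_rot: [-3.141, 0.0, 2.772]
wrist_force: [0.1, -0.3, 0.7]
width: 0.0242
```

move_arm --increments '[[[0,-0.45,-0.32,0,0,0,0],[0,-0.92,-0.64,0,0,0,0],[0,-0.92,-0.64,0,0,0,0]]]'

```text
time: 1.32
tool_pos: [0.4571, 0.1349, 0.474]
ee_rot: [-3.141, -0.0, 2.772]
wrist_force: [-0.1, 0.3, 0.1]
width: 0.004
```

move_arm --increments '[[[0,-0.45,-0.32,0,0,0,0],[0,-0.92,-0.64,0,0,0,0],[0,-0.92,-0.64,0,0,0,0]]]'

```text
time: 1.57
tool_pos: [0.5201, 0.0419, 0.4737]
ee_rot: [-3.141, -0.001, 2.772]
wrist_force: [-0.3, -0.3, -0.1]
width: 0.0004
```

move_arm --increments '[[[0,-0.3,-0.25,0,0,0,0],[0,-0.6,-0.5,0,0,0,0],[0,-0.6,-0.5,0,0,0,0],[0,-0.6,-0.5,0,0,0,0]]]'

```text
time: 1.9
tool_pos: [0.5576, -0.0252, 0.4729]
ee_rot: [-3.142, -0.003, 2.771]
wrist_force: [0.0, 1.0, -0.7]
width: 0.0004
```

Run:
```python
from h import *
snap('wrist','wrist1'); o=robot.get_obs(); print(o['time'],o['tool_pos'],o['ee_rot'],o['joint_positions'],o['wrist_force'])
```

```text
1.95 [ 0.55699534 -0.02392107  0.47362239] [ 3.14119778e+00 -2.48988706e-03  2.77276325e+00] [-1.44874647e-01  1.02131734e-01  1.21922708e+00  9.68523624e-04
  1.82257374e+00 -1.34660089e+00] [-0.66747546  0.31389649  0.31484096]
```

View pics/wrist1.png

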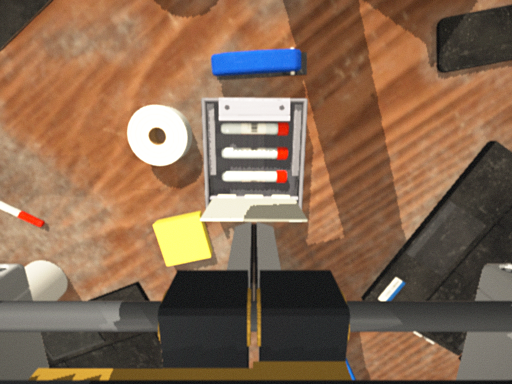

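The wrist view shows the box from above: lip plate at (253,108), three tubes, flap upright at (255,208), label roll (157,135), stapler (257,62), note block (183,238). Now exact pose.

Run:
```python
from h import *
z=load('wrist1')
cv2.imwrite('pics/w1c.png',cv2.resize(cv2.imread('pics/wrist1.png')[85:235,185:325],None,fx=4,fy=4,interpolation=2))
C=cloud(z)
c=np.array([0.534,-0.0195]);
m=(C[...,2]>0.052)&(C[...,2]<0.064)&(np.hypot(C[...,0]-c[0],C[...,1]-c[1])<0.13)
p=C[m]
print('rim z',np.median(p[:,2]),len(p))
r=cv2.minAreaRect(p[:,:2].astype(np.float32)); print(r,cv2.boxPoints(r).round(4).tolist())
R=z['R'];print(-R.T@z['t'])
for uv in [(203,99),(307,98),(201,212),(307,212)]: print(uv,ray(z,*uv,0.06).round(4),pt(z,*uv).round(4))
m=(C[...,2]>0.07)&(C[...,2]<0.2)&(np.hypot(C[...,0]-c[0],C[...,1]-c[1])<0.13)
# only flap: below row 185, rows <225
mm=np.zeros_like(m);mm[185:226,195:312]=1
q=C[m&mm];print('flap',len(q),q.mean(0),q.max(0))
```

```text
rim z 0.05995269943723712 3067
((0.5355656147003174, -0.016170404851436615), (0.1409904807806015, 0.15210939943790436), 68.10194396972656) [[0.43869999051094055, -0.053199999034404755], [0.579800009727478, -0.10989999771118164], [0.6323999762535095, 0.020899999886751175], [0.49129998683929443, 0.07760000228881836]]
[0.48451419 0.00346257 0.45333742]
(203, 99) [ 0.4421 -0.0508  0.06  ] [ 0.4421 -0.0508  0.0598]
(307, 98) [0.4902 0.0759 0.06  ] [0.491  0.0869 0.0005]
(201, 212) [ 0.5833 -0.1167  0.06  ] [ 0.5977 -0.1342  0.0028]
(307, 212) [0.6391 0.0263 0.06  ] [0.6624 0.0297 0.0007]
flap 2054 [ 0.58856275 -0.03713437  0.1246294 ] [0.6125359  0.01773214 0.16015193]
```

View pics/w1c.png

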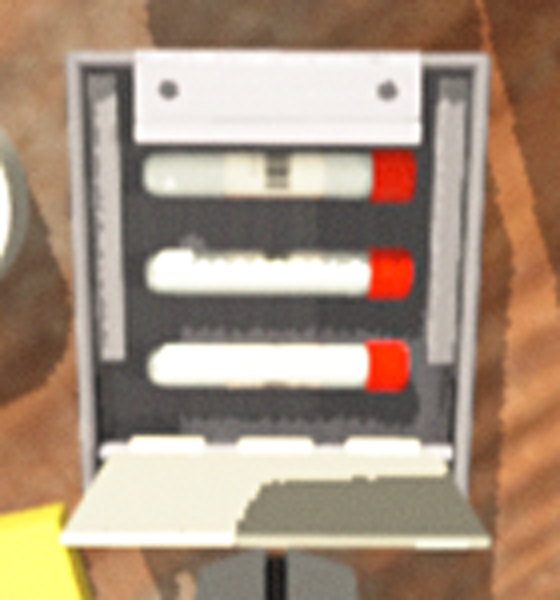

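Box centre ≈ (0.5365, −0.018), yaw ≈ 2.76; upright flap plane at box x ≈ −55 in all three views, as described. Going behind the flap and down.

move_arm --increments '[[[0,-0.35,0,0,0,0,0.004],[0,-0.71,0,0,0,0,0.008],[0,-0.71,0,0.2,0,0,0.008],[0,-0.71,0,0.5,0,0,0.008],[0,-0.71,0,0.8,0,0,0.008],[0,-0.71,0,0.8,0,0,0.008]]]'

```text
time: 2.45
tool_pos: [0.6218, -0.0471, 0.3866]
ee_rot: [-3.139, -0.014, 2.764]
wrist_force: [-0.9, 0.7, -2.1]
width: 0.0009
```

move_arm --increments '[[[0,0,0,0.3,0,0,0],[0,0,0,0.6,0,0,0],[0,0,0,0.8,0,0,0],[0,0,0,0.8,0,0,0],[0,0,0,0.8,0,0,0]]]'

```text
time: 2.87
tool_pos: [0.6227, -0.0481, 0.3155]
ee_rot: [3.141, -0.001, 2.763]
wrist_force: [-0.2, 0.3, -0.0]
width: 0.0003
```

```bash
cat >> h.py <<'E'
def st():
    o=robot.get_obs(); c=np.array([0.5365,-0.0183]);ya=2.761;r=o['tool_pos'][:2]-c
    print('t',o['time'],'box x,y',1000*(r@[np.cos(ya),np.sin(ya)]),1000*(r@[-np.sin(ya),np.cos(ya)]),'tip z',1000*(o['tool_pos'][2]-robot.tcp_to_tips),o['ee_rot'],'F',o['wrist_force'])
E
python3 - <<'E'
from h import *
snap('side','side2'); st()
cv2.imwrite('pics/s2c.png',cv2.resize(cv2.imread('pics/side2.png')[105:270,215:375],None,fx=3.5,fy=3.5,interpolation=2))
E
```

```text
t 2.9167 box x,y -91.65267736284463 -4.301885594009746 tip z 118.04143018159769 [3.14069171e+00 2.82293728e-03 2.76247816e+00] F [0.10040376 0.01280467 1.31900079]
```

View pics/s2c.png

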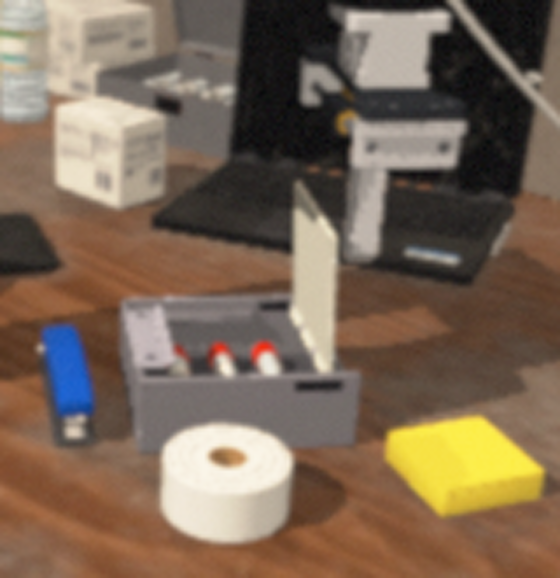

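The side view shows the fingers standing behind the upright flap with a gap (crop 360,250), box undisturbed. Start of the fold.

move_arm --increments '[[[0,0.08,0,0.04,0,0,0],[0,0.15,0,0.08,0,0,0],[0,0.19,0,0.09,0,0,0],[0,0.23,0,0.09,0,0,0],[0,0.27,0,0.09,0,0,0],[0,0.3,0,0.09,0,0,0],[0,0.3,0,0.09,0,0,0]]]'

```text
time: 3.5
tool_pos: [0.5947, -0.0379, 0.3064]
ee_rot: [3.141, 0.001, 2.761]
wrist_force: [0.1, 0.2, 0.6]
width: 0.0006
```

Run:
```python
from h import *
st(); snap('side','side3'); st()
cv2.imwrite('pics/s3c.png',cv2.resize(cv2.imread('pics/side3.png')[105:270,215:375],None,fx=3.5,fy=3.5,interpolation=2))
```

```text
t 3.5 box x,y -61.368734453825276 -3.4064041942902734 tip z 107.15139135477708 [3.14124800e+00 7.25367347e-04 2.76140579e+00] F [0.14209877 0.164573   0.61239932]
t 3.55 box x,y -61.52714510340052 -3.3365673032161274 tip z 106.84851816816455 [3.14147942e+00 2.67356463e-04 2.76129707e+00] F [ 0.45369139 -0.14814024 -0.4232803 ]
```

View pics/s3c.png

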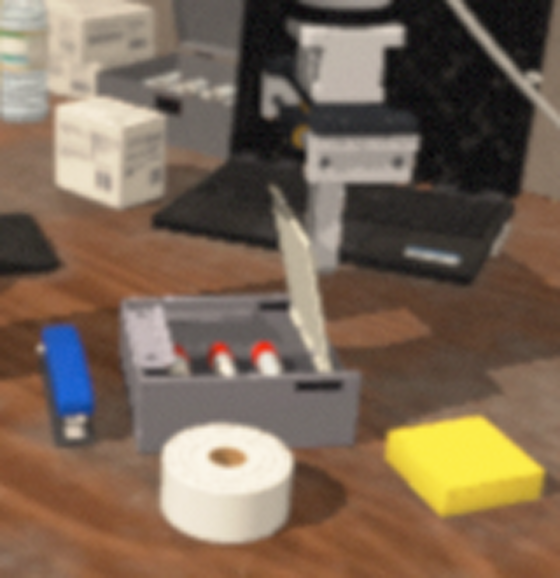

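The flap now leans forward (crop edge at (275,190)), following the fingers. Continue to about 45°.

move_arm --increments '[[[0,0.07,0,0.025,0,0,0],[0,0.135,0,0.045,0,0,0],[0,0.17,0,0.05,0,0,0],[0,0.21,0,0.06,0,0,0],[0,0.26,0,0.08,0,0,0],[0,0.31,0,0.1,0,0,0],[0,0.36,0,0.13,0,0,0],[0,0.36,0,0.13,0,0,0]]]'

```text
time: 4.22
tool_pos: [0.5606, -0.0243, 0.292]
ee_rot: [-3.141, -0.002, 2.762]
wrist_force: [0.1, -0.8, 0.4]
width: 0.0003
```

Run:
```python
from h import *
st(); snap('side','side4'); st(); snap('wrist','wrist4')
cv2.imwrite('pics/s4c.png',np.hstack([cv2.resize(cv2.imread('pics/side4.png')[105:270,215:375],None,fx=2.4,fy=2.4,interpolation=2),cv2.resize(cv2.imread('pics/wrist4.png'),(400,396))]))
```

```text
t 4.2167 box x,y -24.655153282936702 -3.3869651400998415 tip z 92.79427224480902 [-3.14145644e+00 -1.95766916e-03  2.76155162e+00] F [ 0.06692842 -0.79215031  0.3855178 ]
t 4.2667 box x,y -24.97073032407587 -3.386738190540067 tip z 93.01647966749599 [-3.14154592e+00 -1.73452611e-03  2.76151250e+00] F [-0.86599819  0.45761235 -0.44506872]
```

View pics/s4c.png

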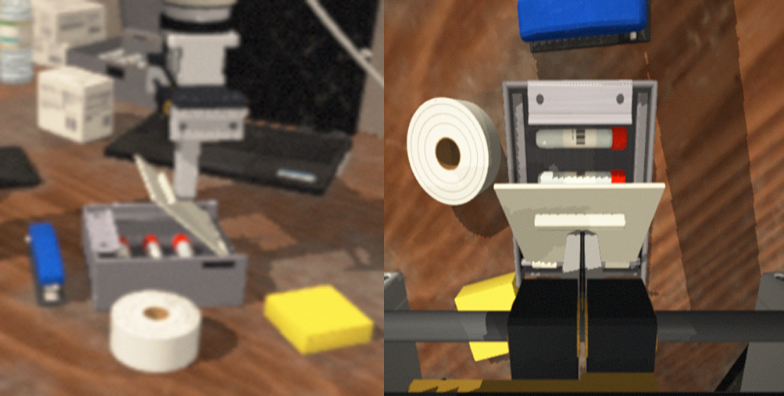

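The flap is at about 45°, fingertips just on the hinge side of the rib (picture right, (580,245)). Check the slide from the wrist depth.

```bash
cat >> h.py <<'E'
def flap(tag,zmin=0.062,ymin=0.022,ymax=0.056):
    z=load(tag);C=cloud(z);ya=2.761
    r=C-np.array([0.5365,-0.0183,0]); bx=1000*(r@[np.cos(ya),np.sin(ya),0]);by=1000*(r@[-np.sin(ya),np.cos(ya),0]);bz=1000*C[...,2]
    hsv=cv2.cvtColor(z['im'],cv2.COLOR_RGB2HSV)
    m=(abs(by)>1000*ymin)&(abs(by)<1000*ymax)&(bx>-75)&(bx<60)&(bz>1000*zmin)&(bz<170)&(z['d']>0)
    x=bx[m];h=bz[m]
    for _ in range(4):
        X=np.stack([x,np.ones_like(x)],1);k,_,_,_=np.linalg.lstsq(X,h,rcond=None);e=h-X@k;g=abs(e)<max(2*e.std(),0.8);x=x[g];h=h[g]
    th=np.arctan(k[0]); n=1.5/np.cos(th)
    print(tag,'n',len(x),'theta',th,'pin x(slide+ -60):',(51.5+n-k[1])/k[0],'edge x,z',np.percentile(x,99.5),np.percentile(h,99.5),'rms',e.std())
E
python3 - <<'E'
from h import *
flap('wrist4'); flap('side4');
E
```

```text
wrist4 n 6362 theta 0.72015731542277 pin x(slide+ -60): -60.82245462884077 edge x,z 19.75222219567517 123.7940405989886 rms 0.4831284202398876
side4 n 132 theta 0.7190629088468868 pin x(slide+ -60): -55.67079783696857 edge x,z 21.01349969856218 120.90102452913992 rms 0.5968577429262688
```

θ = 0.72, pin at box x ≈ −60.8 → slide ≈ 0. Continue to flat.

move_arm --increments '[[[0,0.05,0,0.045,0,0,0],[0,0.1,0,0.09,0,0,0],[0,0.13,0,0.14,0,0,0],[0,0.157,0,0.19,0,0,0],[0,0.175,0,0.24,0,0,0],[0,0.188,0,0.29,0,0,0],[0,0.195,0,0.33,0,0,0],[0,0.195,0,0.33,0,0,0]]]'

```text
time: 4.98
tool_pos: [0.5431, -0.0174, 0.2584]
ee_rot: [-3.141, -0.002, 2.761]
wrist_force: [-0.2, 0.6, 0.7]
width: 0.0006
```

Run:
```python
from h import *
st(); snap('wrist','wrist5'); st(); flap('wrist5',0.045)
```

```text
t 4.9833 box x,y -5.815515687735281 -3.295442256293577 tip z 59.239405366684316 [-3.14129011e+00 -2.17422941e-03  2.76126957e+00] F [-0.23772248  0.64277609  0.68386306]
t 5.0333 box x,y -5.895787809716918 -3.3286541324367063 tip z 59.64207581060133 [-3.14137448e+00 -2.10407138e-03  2.76130418e+00] F [0.67851888 0.78019008 1.28113648]
wrist5 n 11274 theta 0.08889946895641826 pin x(slide+ -60): -67.43494007195767 edge x,z 52.97593876454058 64.40329379120016 rms 0.7246482654678325
```

View pics/wrist5.png

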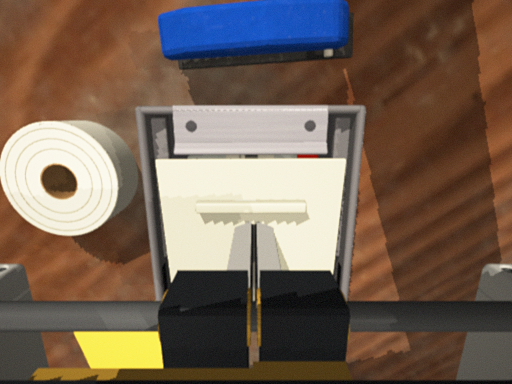

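The flap is nearly flat, its edge (row 158) short of the lip (row 152). Press the last few mm.

move_arm --increments '[[[0,0.003,0,0.02,0,0,0],[0,0.005,0,0.04,0,0,0],[0,0.005,0,0.055,0,0,0],[0,0.005,0,0.065,0,0,0],[0,0.005,0,0.065,0,0,0]]]'

```text
time: 5.45
tool_pos: [0.5429, -0.0173, 0.2527]
ee_rot: [-3.142, -0.001, 2.761]
wrist_force: [-0.9, 0.6, 0.5]
width: 0.0005
```

Run:
```python
from h import *
st(); snap('wrist','wrist6'); st(); flap('wrist6',0.045,0.048,0.056)
z=load('wrist6')
for u,v in [(200,185),(300,185),(180,165),(320,165),(200,240),(225,208),(280,208),(255,140)]: print(u,v,(1000*pt(z,u,v)).round(1))
cv2.imwrite('pics/w6c.png',cv2.resize(cv2.imread('pics/wrist6.png')[95:280,135:375],None,fx=3,fy=3,interpolation=2))
```

```text
t 5.45 box x,y -5.529465532415221 -3.3118469071828267 tip z 53.54810381779112 [-3.14151068e+00 -1.13730319e-03  2.76123754e+00] F [-0.86035146  0.64475056  0.48857437]
t 5.5 box x,y -5.6670128158666 -3.324739356124938 tip z 53.7110962413127 [-3.14158779e+00 -4.41453704e-04  2.76123787e+00] F [-0.41928801  0.37512323  0.06891014]
wrist6 n 4854 theta 0.4808287573080075 pin x(slide+ -60): -66.9059009142296 edge x,z 58.49236449937181 169.64744163825122 rms 54.20727931724998
200 185 [498.1 -36.2  53.9]
300 185 [521.8  23.4  54.4]
180 165 [481.6 -42.5  53.9]
320 165 [514.5  39.5  53.5]
200 240 [533.1 -52.4  53.6]
225 208 [516.3 -25.8  61.3]
280 208 [528.9   6.4  62.1]
255 140 [484.2   7.3  60.2]
```

View pics/w6c.png

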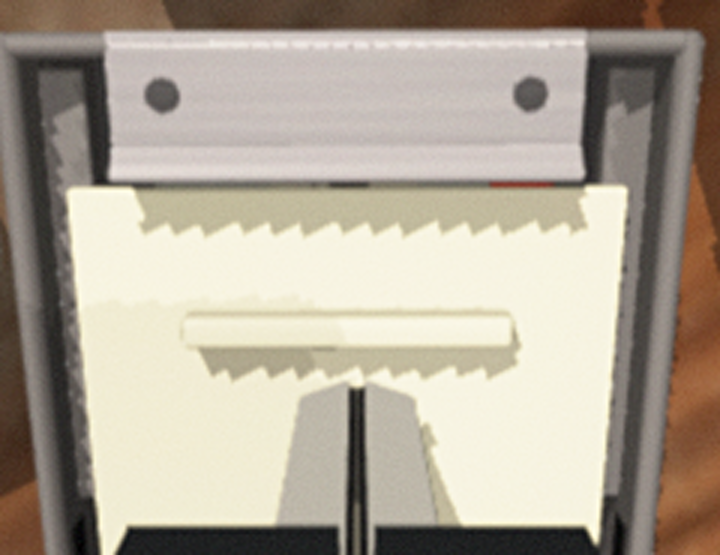

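Flat (measured z ≈ 53.9 mm). The flap's edge is short of the lip mouth, and the fingers (crop 358,385) are behind the rib. Push, first part.

move_arm --increments '[[[0,0.04,0,0.005,0,0,0],[0,0.08,0,0.005,0,0,0],[0,0.11,0,0.007,0,0,0],[0,0.14,0,0.007,0,0,0],[0,0.17,0,0.007,0,0,0],[0,0.2,0,0.007,0,0,0],[0,0.2,0,0.007,0,0,0]]]'

```text
time: 6.08
tool_pos: [0.5242, -0.0097, 0.2528]
ee_rot: [3.141, 0.0, 2.761]
wrist_force: [1.5, 0.0, 2.2]
width: 0.0005
```

Run:
```python
from h import *
z6=load('wrist6'); ya=2.761
def bxy(p): r=p[:2]-np.array([.5365,-.0183]); return (1000*(r@[np.cos(ya),np.sin(ya)])).round(1)
print('edge before',bxy(ray(z6,200,157,.053)),bxy(ray(z6,300,157,.053)),'lip edge',bxy(ray(z6,254,155,.065)),'front wall outer',bxy(ray(z6,254,106,.06)))
st(); snap('wrist','wrist7'); st()
z=load('wrist7')
cv2.imwrite('pics/w7c.png',cv2.resize(cv2.imread('pics/wrist7.png')[95:280,135:375],None,fx=3,fy=3,interpolation=2))
```

```text
edge before 46.9 46.9 lip edge 49.8 front wall outer 77.4
t 6.0833 box x,y 14.628661148611537 -3.3692076363338064 tip z 53.57250435144517 [3.14139473e+00 3.99075694e-04 2.76137341e+00] F [1.47415856 0.00381029 2.1675169 ]
t 6.1333 box x,y 14.54516805434374 -3.3550548208828523 tip z 53.48936643883745 [ 3.14146151e+00 -7.73647237e-05  2.76137820e+00] F [ 1.29993184 -0.64932862  1.23040351]
```

View pics/w7c.png

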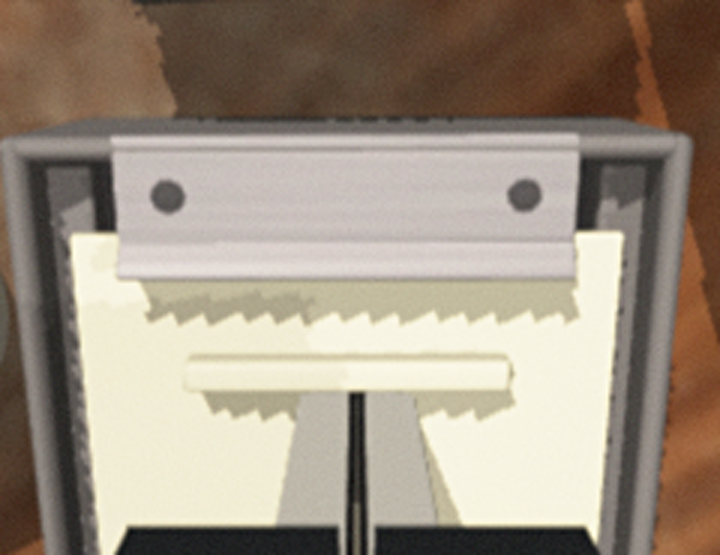

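Before the push the edge sat at 46.9 (slide ≈ 0, milestone fine); now the flap's corners (crop 72,233 and 620,233) lie past the lip's mouth, with the fingers on the rib. Push the remaining way.

move_arm --increments '[[[0,0.03,0,0,0,0,0],[0,0.06,0,0,0,0,0],[0,0.09,0,0,0,0,0],[0,0.11,0,0,0,0,0],[0,0.125,0,0,0,0,0],[0,0.125,0,0,0,0,0]]]'

```text
time: 6.63
tool_pos: [0.5126, -0.0051, 0.2525]
ee_rot: [3.141, -0.0, 2.761]
wrist_force: [1.0, -0.5, 1.8]
width: 0.0005
```

```bash
cat >> h.py <<'E'
def bxy(p,ya=2.761): r=p[:2]-np.array([.5365,-.0183]); return (1000*(r@[np.cos(ya),np.sin(ya)])).round(1)
E
python3 - <<'E'
from h import *
z=load('wrist7')
print('edge w7',bxy(ray(z,163,172.7,.053)),bxy(ray(z,338,172.7,.053)))
st(); snap('wrist','wrist8'); st()
cv2.imwrite('pics/w8c.png',cv2.resize(cv2.imread('pics/wrist8.png')[95:280,135:375],None,fx=3,fy=3,interpolation=2))
E
```

```text
edge w7 56.8 56.7
t 6.6333 box x,y 27.064755417331096 -3.3574419127243793 tip z 53.31305702589351 [ 3.14149289e+00 -3.12912508e-04  2.76133247e+00] F [ 1.0028524  -0.46282828  1.79344299]
t 6.6833 box x,y 27.00905483474387 -3.3651617611279034 tip z 53.328021309086594 [ 3.14150955e+00 -5.38716023e-04  2.76129343e+00] F [ 1.23829274 -1.08994368  1.96352495]
```

View pics/w8c.png

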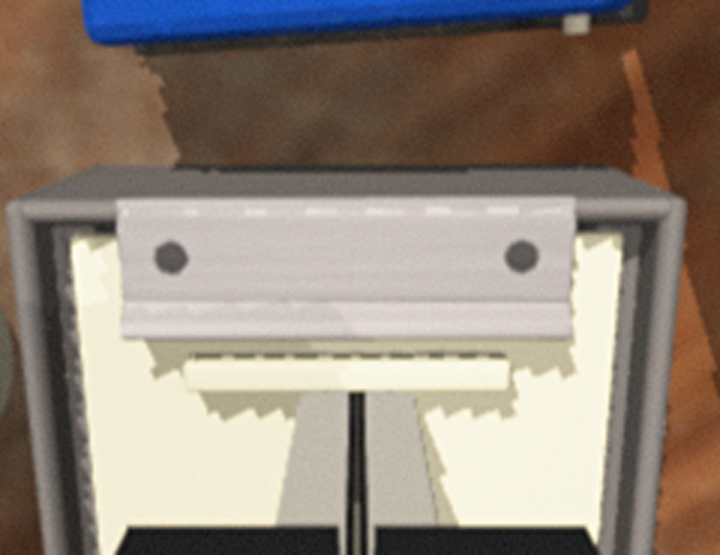

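Edge now near the front wall (slide ≈ 22). A last 2.5 mm, watching force.

move_arm --increments '[[[0,0.01,0,0,0,0,0],[0,0.02,0,0,0,0,0],[0,0.025,0,0,0,0,0],[0,0.025,0,0,0,0,0]]]'

```text
time: 7.02
tool_pos: [0.5113, -0.0046, 0.2528]
ee_rot: [3.141, 0.003, 2.761]
wrist_force: [4.4, -1.7, -1.0]
width: 0.0009
```

Run:
```python
from h import *
st(); snap('wrist','wrist9'); st()
cv2.imwrite('pics/w9c.png',cv2.resize(cv2.imread('pics/wrist9.png')[95:280,135:375],None,fx=3,fy=3,interpolation=2))
```

```text
t 7.0167 box x,y 28.516351908140148 -3.311847484993999 tip z 53.62555640459088 [3.1413205  0.00337147 2.76112551] F [ 4.40958618 -1.74641332 -1.04892283]
t 7.0667 box x,y 28.495123084648124 -3.287591485937837 tip z 53.61573498117272 [3.14129946 0.00327699 2.76107285] F [ 5.01188728 -2.15842003  0.86975956]
```

View pics/w9c.png

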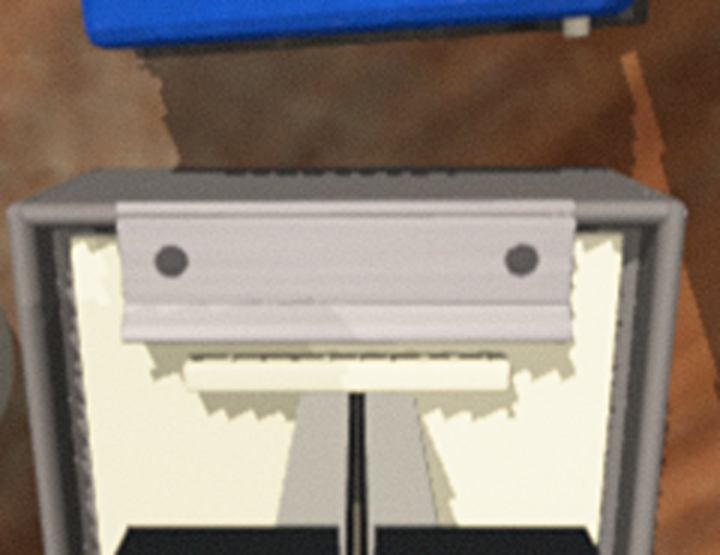

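Force rose to 5 N with the motion stopping: at its stop. Back off the rib, then up.

move_arm --increments '[[[0,-0.03,0,-0.01,0,0,0],[0,-0.08,0,-0.05,0,0,0],[0,-0.08,0,-0.3,0,0,0],[0,-0.08,0,-0.65,0,0,0],[0,-0.08,0,-1,0,0,0],[0,-0.08,0,-1,0,0,0]]]'

```text
time: 7.57
tool_pos: [0.5192, -0.0074, 0.3601]
ee_rot: [3.138, 0.011, 2.761]
wrist_force: [1.2, -0.2, 0.7]
width: 0.0004
```

move_arm --increments '[[[0,-0.2,0,-0.2,0,0,0],[0,-0.5,0,-0.5,0,0,0],[0,-0.5,0,-0.7,0,0,0],[0,-0.5,0,-0.7,0,0,0],[0,-0.5,0,-0.7,0,0,0]]]'

```text
time: 7.98
tool_pos: [0.5645, -0.0259, 0.4225]
ee_rot: [3.141, -0.0, 2.761]
wrist_force: [0.5, -0.3, 0.4]
width: 0.0
```

Run:
```python
from h import *
st(); snap('wrist','wrist10'); snap('side','side10'); st()
a=cv2.resize(cv2.imread('pics/wrist10.png')[40:300,110:370],(400,400),interpolation=2)
b=cv2.resize(cv2.imread('pics/side10.png')[165:285,215:375],(400,300),interpolation=2)
cv2.imwrite('pics/f10.png',np.hstack([a,np.vstack([b,np.zeros((100,400,3),np.uint8)])]))
z=load('wrist10');C=cloud(z)
m=(C[...,2]>0.057)&(C[...,2]<0.064)&(np.hypot(C[...,0]-.5365,C[...,1]+.0183)<0.13)
r=cv2.minAreaRect(C[m][:,:2].astype(np.float32)); print(r)
m=(C[...,2]>0.049)&(C[...,2]<0.0575)&(np.hypot(C[...,0]-.5365,C[...,1]+.0183)<0.06)
print('flap z',np.median(C[m][:,2])); q=C[m];A=np.c_[q[:,:2],np.ones(len(q))];print(np.linalg.lstsq(A,q[:,2],rcond=None)[0],len(q))
```

```text
t 7.9833 box x,y -28.85862372215369 -3.363817445486814 tip z 223.30397506205142 [ 3.14119230e+00 -1.64737394e-04  2.76117020e+00] F [ 0.47068101 -0.26797275  0.40754188]
t 8.0833 box x,y -28.172243063065526 -3.368887928055845 tip z 221.07716036433328 [-3.14093654 -0.00407507  2.76151245] F [ 0.39934084 -0.39336334 -0.43695527]
((0.5380693674087524, -0.01719231903553009), (0.14006385207176208, 0.15757916867733002), 68.24539947509766)
flap z 0.054905026798859696
[-0.02464911  0.01050014  0.06825308] 6107
```

View pics/f10.png

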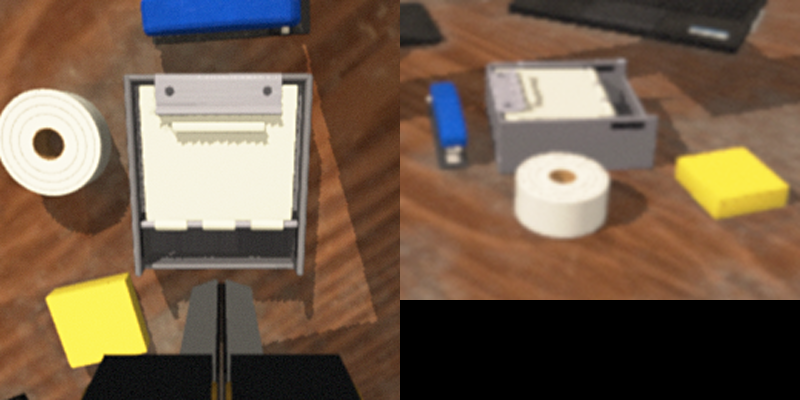

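The flap stays down with the arm clear (left picture: edge at row 85 under the lip, hinge now at row 225). One numeric check of the slide, then hand in.

Run:
```python
from h import *
z=load('wrist10')
p=bxy(ray(z,204,95.3,.057)); l=bxy(ray(z,254,40+114*.65,.065)); f=bxy(ray(z,254,40+74*.65,.06))
print('edge',p,'mouth',l,'front outer',f,'edge rel front',f-p)
st(); print(robot.close_job())
```

```text
edge 69.9 mouth 49.2 front outer 77.4 edge rel front 7.5
t 8.0833 box x,y -28.172243063065526 -3.368887928055845 tip z 221.07716036433328 [-3.14093654 -0.00407507  2.76151245] F [ 0.39934084 -0.39336334 -0.43695527]
the job is handed in; nothing more can be done
None
```

The small tube box is closed: its flap is folded flat and tucked under the steel lip, and it stayed down when I let go. I handed the job in at about 8 s of the 38 s; no verdict was reported.

I folded the flap from behind with shut fingertips and pressed it flat. The flap had not slid by then: its edge was at box x 46.9 mm, where 47 mm is no slide. I then pushed it by the rib until the force rose to about 5 N at the stop, backed off and raised the arm clear.

**Last checks with the arm clear:**
- **Flap angle:** it lies at about 0.027 rad, resting on the lip's underside; the limit is 0.07 rad.
- **Tuck:** the edge is at about box x 70 mm, so about 13 mm under the lip, with a slide of about 23 mm; the limits are 7 mm and 18 mm.
- **Box:** it did not measurably move. The wrist camera put its centre within about 1 mm of the first look.
- **Label roll, stapler and note block:** they look undisturbed in both final views. I did not measure their positions.

**Disagreements:** the box position differed by about 4 mm between the side and wrist cameras, and I used a value between the two. An automatic fit of the flap angle just after flattening failed, so I took the flap's height from single depth readings instead (about 53.9 mm).

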